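# Feed a culture vial into the row with one turn of the flywheel

### The arm

A 6-joint arm with a two-finger parallel gripper is mounted at the origin on the work surface. World frame = base frame: x ahead of the robot, y to its left, z up, the work surface at z = 0. Lengths are in mm, angles in rad, forces in N, time in s.
With the tool pointing down it reaches from about 300 to 775 mm from the base axis. Payload 14.6 kg.
Tool frame: the origin (TCP) lies at the very end of the fingers, on their centre line; the grasp point (between the pads) lies 19 mm behind it; y points along the fingers, z is the direction in which the jaws open and shut, and the axes are right-handed (so a half turn about y gives the same grasp; the last joint's range is limited). The gripper opens to 85 mm and grips with 20 to 120 N. Pads are 22 mm wide; open, the fingers measure 114 mm over their backs; the gripper's body (76 mm by 85 mm) begins 54 mm behind the grasp point. The pads swing forward as they close: fully open they stand 13 mm farther back than shut.
Start: joints at [1.234, 0.3, 1.521, -0, 1.321, -0.067], TCP at [146.594, 530.094, 231.281] pointing down, gripper open.
Joint ranges: [-3.03, 3.03], [-0.79, 2.21], [0.23, 2.52], [-1.04, 4.18], [0, 3.07], [-2.55, 2.55]. Speed limits (rad/s): [2.22, 2.22, 2.57, 3.14, 3.14, 3.14].

### API

Orientations are given as [roll, pitch, yaw] about the fixed x, y, z axes, in that order (R = Rz(yaw) Ry(pitch) Rx(roll)).
In Python, from cell import bot, get_image, spotter gives the robot as it stands. Calls block until the motion is done:
- bot.goto(position, orientation): joint-space move of the TCP to a pose.
- bot.movel(position, v=150, attitude=None): straight line of the TCP; attitude=None keeps the orientation; v is the mean speed in mm/s.
- bot.goto_joints(angles): joint-space move.
- bot.grip(opening, strength=None): finger opening in mm; strength is the grip in N (None keeps the last); returns when the fingers have stopped.
- bot.sleep(seconds).
- bot.inverse_kinematics(position, orientation): joint angles nearest the present ones, or None.
- bot.get_state(): the state.
- get_image(name): name is "scene" or "top"; returns a dict with "frame" (400x640x3 uint8, red, green, blue), "K" (3x3 intrinsics, pixels), "camera_from_world" (4x4, takes a point from world to camera coordinates). Camera axes: x right, y down, z forward; pixel columns grow to the right and rows downward; lengths in mm; the calibration is good to about 2 mm. A picture is of the moment at which its call begins. There is no depth.
A pose or a line that the arm cannot do raises bot.IKError and nothing moves.
- bot.sign_off(): hands the job in, once; it reports no verdict.
Trained networks look in the newest picture that a camera, given by its name, has taken for a name from the list of things; names that differ only in an ending like _2 or _b are one class to them, and where a whole thing is asked for, a point or a joint stands for the part that bears it (a point fixed in the world has none). Each returns a list of dicts, best first, with "conf" (0 to 1); they miss things now and then, are a little off and sometimes report something else, mostly with a low value. They report only what shows in the picture. A call takes as long as a camera call.
- spotter.cut_out(camera, thing): "region" (400x640 bool, what is visible of it) and "centre" ([column, row] in pixels, amid what is visible of it).
The state is a dict: "clock": time; "joint_positions": joint angles; "joint_vel": joint speeds; "effort": joint torques, N m; "ee_pos": TCP position; "ee_rot": TCP orientation; "contact_force": force on the tool from outside, world axes, zero at the start; "wrist_torque": the same for the moment, N m; "grip_width": finger opening in mm.
Only numpy, scipy, OpenCV 4.12 (cv2) and the standard library are available. Lean on these libraries where they do the work, as an engineer would, in place of code of your own. Each camera call takes 0.05 s, during which the arm holds its last target.

### The job

Stand the loose tall culture vial upright in the empty loading bay of the hand-cranked feeder and let go of it. Then take the crank handle and turn the flywheel counter-clockwise (seen from above) through exactly one revolution, slowly and smoothly, following the wheel's own circle by feel without straining the sprung handle outwards or inwards, so that the pusher feeds the vial into the row and comes fully back; stop with the handle where it started, not beyond, and let go. Leave the jars and the other things alone, and do not push the vial along by hand.

Things in the scene. Friction and masses are not known exactly. Their poses are not given: they have to be found in the camera images.
- feeder: the feeder: aluminium bed 10 mm thick, with a lane along its +y axis. Origin on the bench under the loading bay's centre, z up. Steel lane walls, 6 mm thick, inner faces at x = +-16.5 mm, tops 40 mm above the bench, from y = -39 to +166 mm. The pusher's face (block 29 mm wide, top 50 mm above the bench) is at y = -22 mm when back; one revolution drives it 44 mm to +y (at half a turn) and back
- bay (a point): centre of the loading bay's floor, 10 mm above the bench. The bay, open above, is 44 mm long along the lane (pusher to first row vial) and 33 mm wide; axes as the feeder's
- axle_nominal (a point): where the flywheel's vertical axle nominally stands: feeder x = 0, y = -180 mm, 82 mm up (top of the disc). The stand can be shifted on its bed, so the true axle may be up to 25 mm off in x and in y; it is not measured. Steel disc 150 mm across, boss 36 mm across to 94 mm up. A pointer on the stand and a small black mark on the rim show where the handle started, which may be any way round
- flywheel (a joint): angle of the flywheel, rad: 0 at the start, grows counter-clockwise seen from above; 6.283 after one full revolution. A stop blocks it below -0.06 and another above 7.08. Turning takes about 0.2 to 0.35 N m (3 to 6 N along the handle's circle), mostly friction; it stays where it is left.
- crankpin (a joint): the short sprung slide that carries the handle on the disc, m: 0 at rest, + outwards from the axle. It yields along the radius only, 1 mm for each 4 N that the handle is pulled outwards or pushed inwards; more than 3 mm (12 N) either way strains it
- handle: the crank handle on the flywheel: upright black round grip, 20 mm across and 46 mm high, spins freely about its own vertical axis. Its axis runs exactly 60 mm from the axle (slide at rest). Origin: on its axis, at its foot, 86 mm above the bench. Its own yaw is arbitrary and says nothing of the flywheel's angle.
- handle_mid (a point): middle of the crank handle, on its axis, 23 mm above its foot (109 mm above the bench)
- vial: the vial to load: its frame, origin at the centre of its underside, z its axis, upright at the start
- vial_mid (a point): the same vial's centre, half-way up: tall sealed green vial with a white cap, 28 mm across and 90 mm high in all (cap 25 mm across, the top 12 mm), about 70 g, standing loose on the bench on the robot's side of the lane among two squat jars
- row_vial_1: first vial of the row already in the lane, the same 28 x 90 mm vial, origin at its underside; it and the next are pushed on by 28 mm or so when a vial is fed
- row_vial_2: second vial of the row in the lane, likewise
- jar_a: squat jar 50 mm across, 58 mm high, on the bench; leave alone. Origin at its underside
- jar_b: the other squat jar, the same size; leave alone. Origin at its underside
- beaker: glass beaker 72 mm across, 95 mm high, behind the lane; leave alone. Origin at its underside

How it is judged:
By the outcome, as a careful person would: the job done as asked, in the order asked, and still so for the second after the job is handed in, with the robot touching nothing.
It also fails if it takes over 72 s, if anything falls off the work surface, if the arm or the gripper's body presses on something with over 40 N, if the wrist force passes 120 N, or if a joint passes its speed limit or range.

## Working session

There is one attempt and no reset: what is moved stays moved. The work goes in short steps, each a Python script; the robot and the scene stay as the last script left them, time stands still between calls to the robot, and variables do not carry over. Pictures are saved under pics/ and viewed, and the job is handed in when it is done.

```bash
ls; mkdir -p pics
python3 - <<'E'
from cell import bot,get_image,spotter
import cv2,numpy as np
for n in("scene","top"):
    im=get_image(n); cv2.imwrite(f"pics/{n}0.png",im["frame"][:,:,::-1]); print(n,np.round(im["K"],1).tolist(),np.round(im["camera_from_world"],3).tolist())
    for t in("feeder","handle","vial","row_vial_1","jar_a","beaker","flywheel"):
        for d in spotter.cut_out(n,t):
            r=d["region"];ys,xs=np.where(r);print(t,round(d["conf"],2),np.round(d["centre"],1),xs.min(),xs.max(),ys.min(),ys.max(),r.sum())
print(bot.get_state())
E
```

```text
pics
scene [[382.2, 0.0, 319.5], [0.0, 382.2, 198.4], [0.0, 0.0, 1.0]] [[-0.181, 0.983, -0.006, 27.848], [0.693, 0.124, -0.711, -331.987], [-0.698, -0.133, -0.703, 1242.325], [0.0, 0.0, 0.0, 1.0]]
feeder 0.68 [324.8 246.3] 193 421 178 286 6786
feeder 0.18 [260.  176.3] 257 266 166 186 157
handle 0.45 [261.4 175.9] 256 268 165 186 207
vial 0.64 [320.9 174.4] 317 328 157 193 411
row_vial_1 0.65 [354.  231.5] 347 362 213 245 418
row_vial_1 0.62 [367.9 235.6] 362 377 218 250 405
jar_a 0.92 [379.6 191. ] 370 393 176 208 618
jar_a 0.66 [431.1 195.6] 423 449 182 213 640
beaker 0.91 [421.2 295.1] 400 447 267 327 2194
beaker 0.36 [323.6 178.2] 316 328 158 193 424
flywheel 0.72 [260.9 205.9] 225 298 166 236 3445
flywheel 0.23 [324.1 246.8] 193 420 178 286 6662
top [[450.9, 0.0, 324.7], [0.0, 450.9, 198.9], [0.0, 0.0, 1.0]] [[-0.004, -1.0, 0.021, 69.506], [-0.997, 0.002, -0.082, 568.638], [0.082, -0.021, -0.996, 1082.957], [0.0, 0.0, 0.0, 1.0]]
feeder 0.81 [331.2 197.5] 233 428 155 250 7125
feeder 0.45 [376.8 213. ] 374 384 209 218 90
handle 0.39 [377.8 215.6] 374 384 210 217 65
row_vial_1 0.63
[... 338 characters left out ...]
7] 339 403 159 220 3124
{'clock': 0.8, 'joint_positions': array([ 1.23439307e+00,  2.99874532e-01,  1.52098381e+00,  2.90649508e-05,
        1.32069209e+00, -6.65966529e-02]), 'joint_vel': array([-0.00034722,  0.0004453 , -0.00115889, -0.00020755, -0.0010589 ,
       -0.00057623]), 'effort': array([ 1.78383259e-03, -5.43327355e+01, -3.61964715e+01,  2.25382917e-05,
        7.55494275e-04,  5.89161914e-06]), 'ee_pos': array([146.59381168, 530.10288189, 231.30141491]), 'ee_rot': array([-1.57075232e+00,  2.52885897e-05, -2.69813801e-01]), 'contact_force': array([-0.10738011, -0.18210134, -0.54992115]), 'wrist_torque': array([0.00893231, 0.01570276, 0.01596473]), 'grip_width': 85.42330984741359}
```

Run:
```python
import cv2
a=cv2.imread("pics/scene0.png")[145:345,180:460]; cv2.imwrite("pics/s0c.png",cv2.resize(a,None,fx=2.85,fy=2.85,interpolation=cv2.INTER_CUBIC))
a=cv2.imread("pics/top0.png")[100:270,200:440]; cv2.imwrite("pics/t0c.png",cv2.resize(a,None,fx=3.3,fy=3.3,interpolation=cv2.INTER_CUBIC))
```

```text
(no output)
```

View pics/s0c.png

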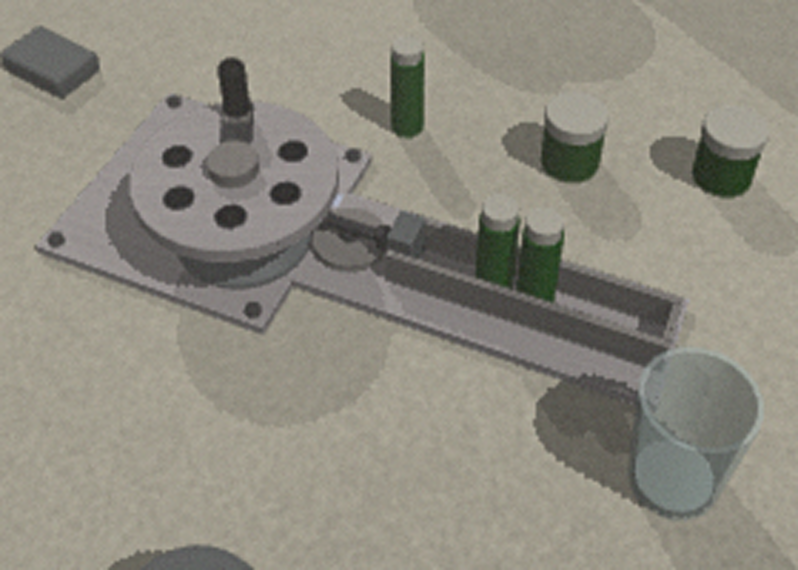

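View pics/t0c.png

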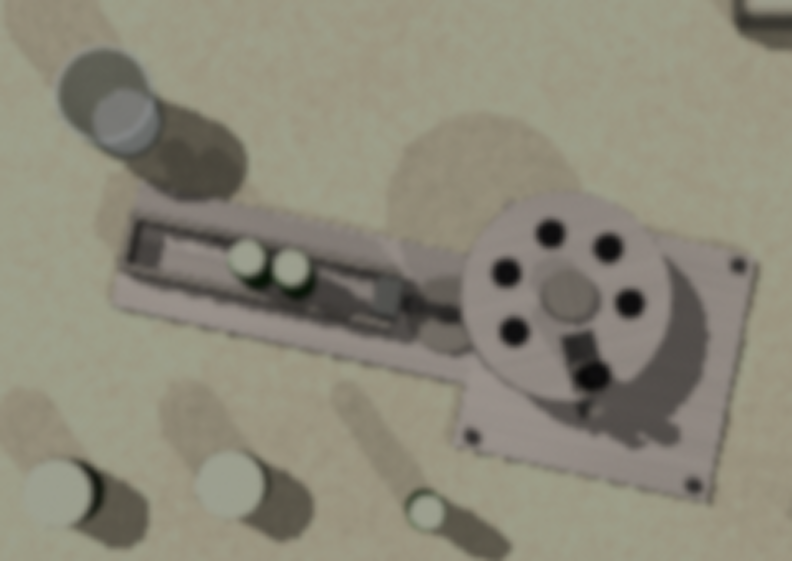

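View pics/scene0.png

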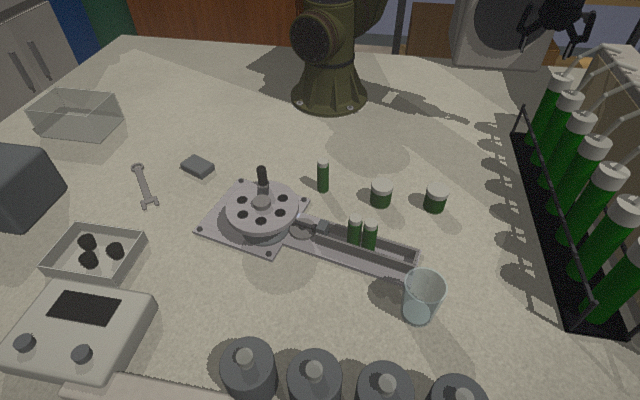

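View pics/top0.png

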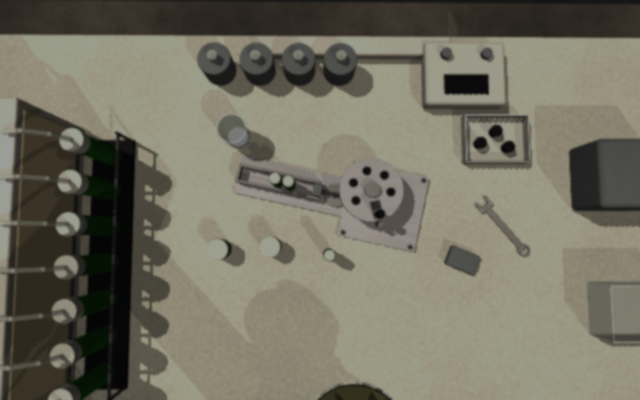

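```bash
cat > h.py <<'E'
from cell import bot,get_image,spotter
import cv2,numpy as np
def ray(im,u,v,z):
    K=np.array(im["K"]);T=np.array(im["camera_from_world"]);R=T[:3,:3];t=T[:3,3]
    d=R.T@np.linalg.solve(K,[u,v,1.]);c=-R.T@t
    return c+d*(z-c[2])/d[2]
def proj(im,P):
    K=np.array(im["K"]);T=np.array(im["camera_from_world"])
    p=T[:3,:3]@np.array(P,float).reshape(-1,3).T+T[:3,3:4];q=K@p
    return (q[:2]/q[2]).T
def crop(im,name,x0,y0,x1,y1,f,draw=None):
    a=np.ascontiguousarray(im["frame"][y0:y1,x0:x1,::-1])
    a=cv2.resize(a,None,fx=f,fy=f,interpolation=cv2.INTER_CUBIC)
    a=np.clip(a*1.5,0,255).astype(np.uint8)
    for pts,col in draw or []:
        p=((proj(im,pts)-[x0,y0]+0.5)*f-0.5)
        cv2.polylines(a,[np.round(p).astype(int)],False,col,1)
    cv2.imwrite("pics/"+name,a)
E
python3 - <<'E'
from h import *
im=get_image("top")
crop(im,"t1a.png",230,150,350,220,6.6)
crop(im,"t1b.png",320,150,440,255,5.7)
E
```

```text
(no output)
```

View pics/t1a.png

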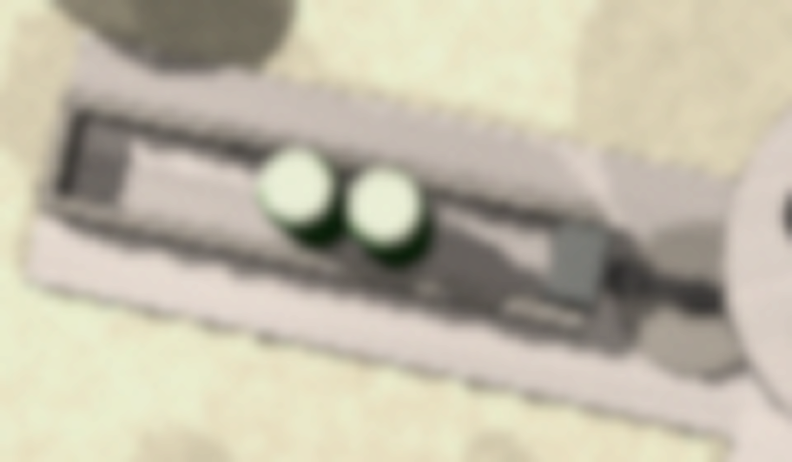

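View pics/t1b.png

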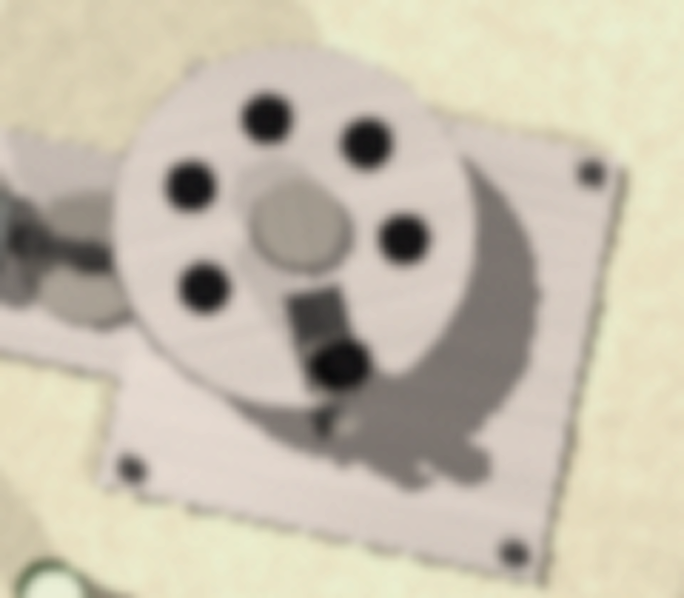

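Run:
```python
from h import *
im=get_image("top");sc=get_image("scene")
A=lambda x,y,z:ray(im,(x+.5)/6.6-.5+230,(y+.5)/6.6-.5+150,z)
B=lambda x,y,z:ray(im,(x+.5)/5.7-.5+320,(y+.5)/5.7-.5+150,z)
def p(n,v):print(n,np.round(v[:2],1))
e=A(28,283,10),A(725,437,10);d=e[1]-e[0];p("edge",e[0]);print(np.degrees(np.arctan2(d[1],d[0])))
p("rv2",A(298,190,90));p("rv1",A(386,205,90));p("pusherface",A(552,255,50));p("pushercentre",A(580,258,50))
p("disc",B(295,225,82));p("handletop",B(337,364,132));p("boss",B(299,224,94))
h=np.array([(267,119),(366,144),(404,239),(190,186),(204,288)],float)
H=np.array([B(x,y,82)[:2] for x,y in h]);M=np.c_[2*H,np.ones(5)];s=np.linalg.lstsq(M,(H**2).sum(1),rcond=None)[0];print("holes c",s[:2],np.sqrt(s[2]+s[:2]@s[:2]))
for q in((591,173),(131,469),(514,553)):p("screw",B(*q,10))
p("vial",ray(im,329,254.8,90))
# scene
S=lambda x,y,z:ray(sc,(x+.5)/2.85-.5+180,(y+.5)/2.85-.5+145,z)
p("s vial",S(408,46,90));p("s rv1",S(501,207,90));p("s rv2",S(545,223,90));p("s handle",S(232,68,132));p("boss",S(232,160,94))
for n in("vial",):
  for c in ("top","scene"):
    for d in spotter.cut_out(c,n): print(c,d["conf"],d["centre"])
```

```text
edge [586.2 292.5]
-102.61339547141586
rv2 [611.  184.5]
rv1 [605.7 153.8]
pusherface [592.3  96. ]
pushercentre [591.2  85.9]
disc [586.7 -39.5]
handletop [527.4 -48.9]
boss [585.9 -39.6]
holes c [586.48557419 -39.02144479] 45.181990609629146
screw [ 616.9 -178.8]
screw [488.1  24. ]
screw [ 451.3 -141.8]
vial [435.4  60.1]
s vial [438.1  60.7]
s rv1 [597.4 153.4]
s rv2 [606.7 184.1]
s handle [535.6 -50.3]
boss [589.8 -38.6]
top 0.63 [287.0, 181.0]
scene 0.75 [380.6, 190.1]
scene 0.55 [321.5, 175.4]
```

```bash
cat > ov.py <<'E'
from h import *
def model(ox,oy,yaw,ax,ay,hx,hy,vx,vy):
    c,s=np.cos(yaw),np.sin(yaw)
    W=lambda x,y,z:[ox+c*x-s*y,oy+s*x+c*y,z]
    cir=lambda cx,cy,r,z:[[cx+r*np.cos(t),cy+r*np.sin(t),z] for t in np.linspace(0,2*np.pi,49)]
    d=[]
    for sg in(1,-1):
        d.append(([W(sg*16.5,-39,40),W(sg*16.5,166,40)],(0,0,255)));d.append(([W(sg*22.5,-39,40),W(sg*22.5,166,40)],(0,0,255)))
    d.append(([W(-14.5,-22,50),W(14.5,-22,50)],(255,0,0)))
    for y in(36,64):
        q=W(0,y,0);d.append((cir(q[0],q[1],12.5,90),(0,160,0)))
    d.append((cir(ax,ay,75,82),(255,0,255)));d.append((cir(ax,ay,18,94),(255,0,255)))
    d.append((cir(hx,hy,10,132),(0,255,255)));d.append((cir(hx,hy,10,86),(0,255,255)))
    d.append((cir(vx,vy,12.5,90),(0,0,255)));d.append((cir(vx,vy,14,0),(0,0,255)))
    return d
E
cat > run.py <<'E'
from ov import *
import sys
a=[float(x) for x in sys.argv[2:]];a[2]=np.radians(a[2])
d=model(*a);n=sys.argv[1]
crop(get_image("top"),n+"t.png",230,150,430,265,4,d)
crop(get_image("scene"),n+"s.png",220,150,430,290,3.8,d)
E
python3 run.py o1 595.5 118 -12.6 587.5 -39 530 -49 436.5 60.3
```

```text
(no output)
```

View pics/o1t.png

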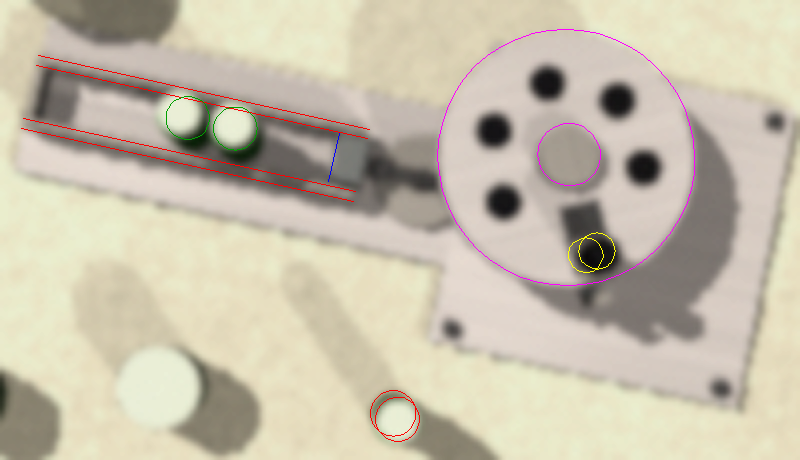

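View pics/o1s.png

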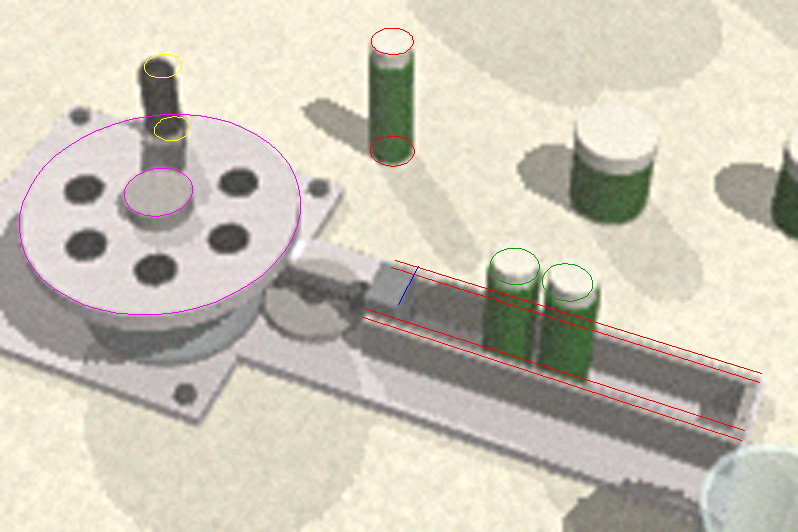

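Run:
```python
from ov import *
d=model(595.5,118,np.radians(-12.6),587.5,-39,530,-49,436.5,60.3)
crop(get_image("top"),"z1t.png",230,155,335,215,7.6,d)
crop(get_image("scene"),"z1s.png",310,205,425,275,6.9,d)
```

```text
(no output)
```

View pics/z1t.png

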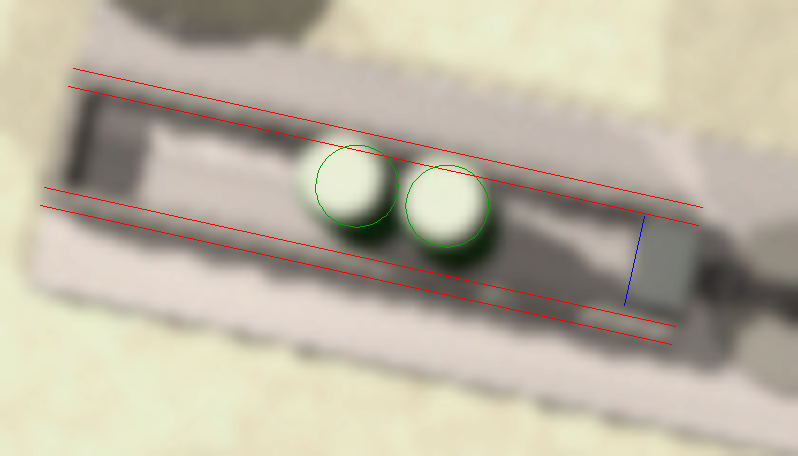

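View pics/z1s.png

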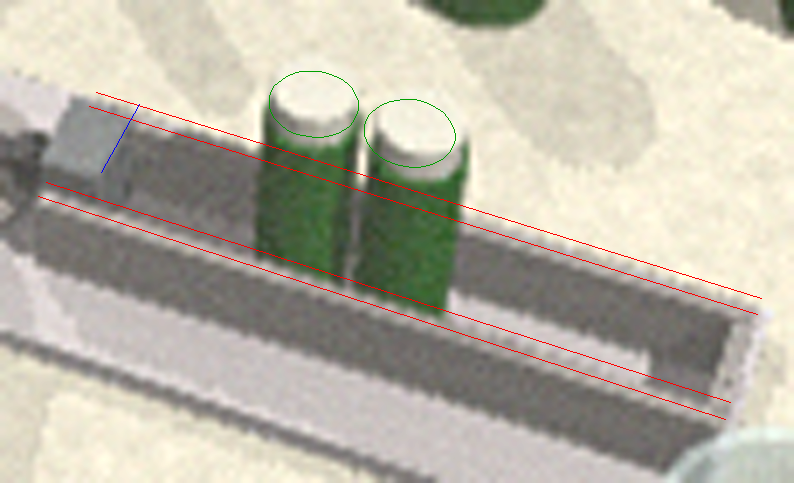

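```bash
cat >> h.py <<'E'
YV=np.radians(-102.6)
def st():
    s=bot.get_state();print("t",round(s["clock"],2),"p",np.round(s["ee_pos"],1),"F",np.round(s["contact_force"],2),"w",round(s["grip_width"],1));return s
E
python3 - <<'E'
from h import *
O=[-np.pi/2,0,YV]
st()
bot.goto([436.5,60.3,140],O); st()
bot.movel([436.5,60.3,39],v=100); st()
bot.grip(20,30); st()
bot.movel([436.5,60.3,110],v=120); s=st()
F0=s["contact_force"]
tx,ty=595.5,118
bot.movel([tx,ty,110],v=150); st()
bot.movel([tx,ty,88],v=80); st()
from ov import model
d=model(595.5,118,np.radians(-12.6),587.5,-39,529,-51,tx,ty)
crop(get_image("scene"),"p1s.png",220,130,430,275,3.8,d[:5])
crop(get_image("top"),"p1t.png",230,150,430,265,4,d[:5])
E
```

```text
t 1.25 p [146.6 530.1 231.3] F [-0.57 -1.01  0.46] w 85.8
t 3.27 p [436.6  60.9 140.1] F [ 0.44 -0.32  0.04] w 85.2
t 4.42 p [436.8  60.3  39.5] F [0.71 0.17 0.06] w 85.4
t 4.98 p [436.6  60.3  39.2] F [-1.34  0.14  4.03] w 27.3
t 5.72 p [436.1  60.3 109.4] F [-0.46  0.17 -0.68] w 27.6
t 7.0 p [595.1 117.9 109.8] F [ 0.34  0.37 -0.64] w 27.2
t 7.42 p [595.2 117.9  87.3] F [ 0.73 -0.13 -0.66] w 27.3
```

View pics/p1s.png

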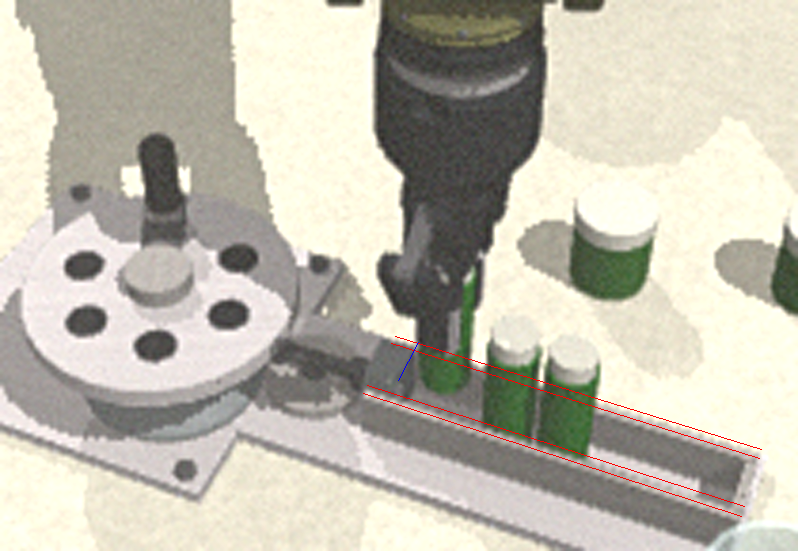

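View pics/p1t.png

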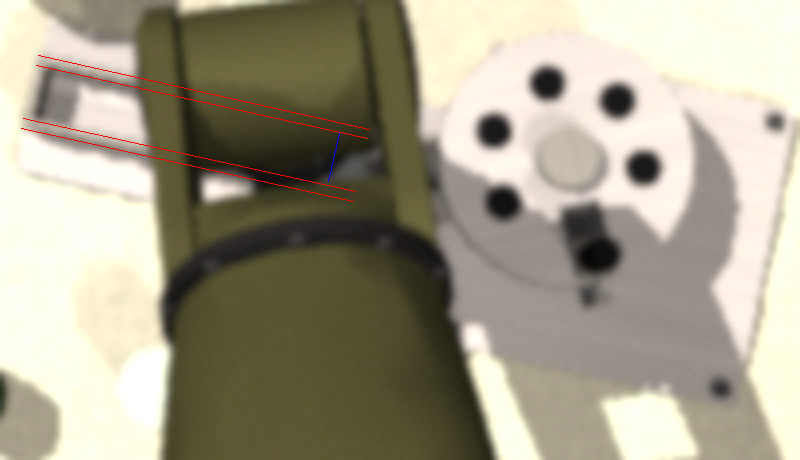

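Run:
```python
from h import *
p=[595.5,118]
z=88
while z>50:
    z-=3.0 
    z=max(z,49.5)
    bot.movel([p[0],p[1],z],v=60); s=bot.get_state(); F=s["contact_force"]
    print(round(z,1),np.round(s["ee_pos"],1),np.round(F,1))
    if np.linalg.norm(F)>6: print("contact");break
st()
```

```text
85.0 [595.5 118.   84.9] [-0.5 -0.1 -0.8]
82.0 [595.4 118.   81.8] [-0.5  0.5 -0.6]
79.0 [595.4 118.   78.8] [ 0.6  0.5 -0.4]
76.0 [595.4 118.   75.8] [-0.1 -0.1 -0.2]
73.0 [595.4 118.   72.8] [ 0.8 -0.7 -1.1]
70.0 [595.4 118.   69.8] [-0.1  0.7 -1. ]
67.0 [595.4 118.   66.8] [ 0.7  0.9 -1.3]
64.0 [595.4 118.   63.8] [1.  0.8 0. ]
61.0 [595.4 118.   60.8] [ 0.   0.4 -1.8]
58.0 [595.4 118.   57.8] [ 0.8 -0.1 -1.2]
55.0 [595.4 118.   54.8] [-0.2 -1.3 -0.7]
52.0 [595.4 118.   51.8] [ 0.4  0.1 -1.1]
49.5 [595.4 118.   49.4] [-0.4 -0.8 -0.9]
t 10.78 p [595.4 118.   49.4] F [-0.42 -0.77 -0.93] w 27.4
```

Run:
```python
from h import *
p=[595.5,118]
for z in(49.0,48.6):
    bot.movel([*p,z],v=30); s=st()
    if s["contact_force"][2]>3: break
bot.grip(50,30); st()
bot.movel([*p,150],v=150); st()
crop(get_image("scene"),"p2s.png",220,130,430,275,3.8)
bot.goto([475,-50,200],[-np.pi/2,0,np.radians(-80)]);st()
crop(get_image("scene"),"p3s.png",220,150,430,290,3.8)
```

```text
t 11.03 p [595.5 118.   49.2] F [-0.62 -0.3   2.43] w 27.2
t 11.28 p [595.6 118.   49.2] F [-2.99 -0.2   7.73] w 27.4
t 11.62 p [595.5 118.   48.4] F [ 0.46  0.01 -0.6 ] w 50.1
t 12.45 p [595.1 118.  148.9] F [ 0.69 -0.66 -0.58] w 50.0
t 13.36 p [475.4 -49.6 199.7] F [-0.21  0.36  0.43] w 49.8
```

View pics/p2s.png

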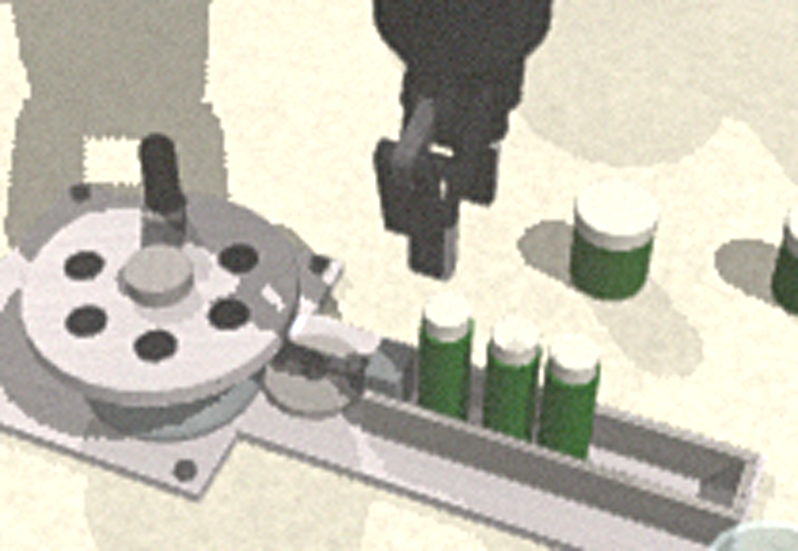

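View pics/p3s.png

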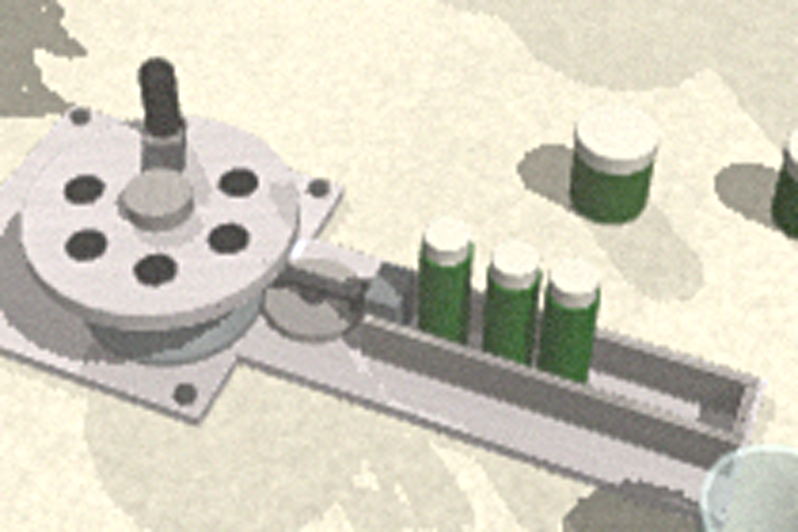

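Run:
```python
from h import *
psi=np.radians(-77);O=[-np.pi/2,0,psi];r=-np.array([np.cos(np.radians(13)),np.sin(np.radians(13))])
p=np.array([529,-52.5])
bot.goto([*p,155],O);st()
crop(get_image("scene"),"q1s.png",220,110,320,230,5)
bot.movel([*p,97],v=80);st()
bot.grip(36,30)
f0=np.mean([bot.get_state()["contact_force"][:2] for _ in range(3)],0);print(f0)
for w in(31,28,26,24,22.5,21.5):
    bot.grip(w,30);s=bot.get_state();f=(s["contact_force"][:2]-f0);fr=f@r
    print(w,round(s["grip_width"],1),"fr",round(fr,2),"ft",round(f@[-r[1],r[0]],2),np.round(s["ee_pos"],2))
    if abs(fr)>1.8:
        p=p+r*np.sign(fr)*0.8;bot.movel([*p,97],v=20);print("shift",np.sign(fr))
crop(get_image("scene"),"q2s.png",220,110,320,230,5)
st()
```

```text
t 13.79 p [529.2 -51.6 153.4] F [-0.39 -0.12  0.38] w 49.9
t 14.72 p [529.3 -52.5  97.5] F [-0.23  0.4   0.4 ] w 49.9
[-0.26581475  1.1187856 ]
31 31.3 fr 0.34 ft 0.89 [529.02 -52.51  97.05]
28 27.9 fr -0.08 ft 1.35 [529.01 -52.49  97.01]
26 26.1 fr -0.03 ft 1.71 [529.   -52.51  97.  ]
24 24.0 fr 0.03 ft 0.99 [528.99 -52.5   97.  ]
22.5 22.3 fr -0.67 ft 2.17 [529.   -52.49  97.01]
21.5 21.6 fr 0.43 ft 1.94 [529.02 -52.51  97.02]
t 16.37 p [529.  -52.5  97. ] F [-0.21  0.53 -0.25] w 21.5
```

View pics/q2s.png

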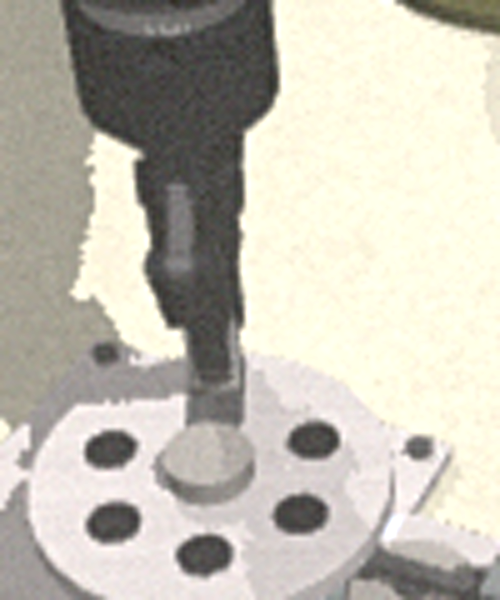

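```bash
cat > crank.py <<'E'
from h import *
import json,os,sys
from scipy.optimize import least_squares
from math import pi
C0=np.array([587.5,-39.]);P0=np.array([529,-52.5]);Z=97
def est(D):
    D=np.array(D)
    def res(c):
        d=D[:,:2]-c;n=np.linalg.norm(d,axis=1);fr=-(D[:,2:4]*d).sum(1)/n   # tool pulled inward => handle outward
        return np.r_[(n-60-fr/4)/0.35,(c-C0)/2.5]
    return least_squares(res,C0).x
def meas():
    S=[bot.get_state() for _ in range(4)]
    return np.mean([np.r_[s["ee_pos"][:2],s["contact_force"][:2]] for s in S],0),S[-1]["clock"]
def run(total_deg,step=8,v=20,maxt=62):
    J="crank.json"; D=json.load(open(J)) if os.path.exists(J) else []
    if not D: D.append(meas()[0].tolist())
    while True:
        c=est(D);m=np.array(D[-1]);a0=np.arctan2(*(P0-c)[::-1]);a=np.arctan2(*(m[:2]-c)[::-1])
        prog=(a-a0)%(2*pi)
        if len(D)<4 and prog>pi: prog-=2*pi
        if len(D)>30 and prog<1: prog+=2*pi
        goal=np.radians(total_deg)
        if prog>goal-np.radians(0.5): break
        nxt=min(prog+np.radians(step),goal)
        if goal-nxt<np.radians(step)/3: nxt=goal
        tgt=c+60*np.array([np.cos(a0+nxt),np.sin(a0+nxt)])
        if abs(nxt-2*pi)<1e-6: tgt=P0
        bot.movel([*tgt,Z],v=v)
        m,t=meas();D.append(m.tolist());json.dump(D,open(J,"w"))
        u=(m[:2]-c)/np.linalg.norm(m[:2]-c);fr=m[2:]@u;ft=m[2:]@np.array([-u[1],u[0]])
        print(f"t{t:.2f} ang {np.degrees(nxt):.0f} c {c.round(2)} r {np.linalg.norm(m[:2]-c):.2f} Fr {fr:.2f} Ft {ft:.2f}")
        if abs(fr)>8: print("RADIAL");break
        if t>maxt: break
    print("c",est(D))
E
python3 - <<'E'
from crank import *
bot.grip(15,40);st();st()
run(30,step=6,v=15)
E
```

```text
t 16.58 p [529.1 -52.5  97.1] F [-0.15  0.88  2.22] w 18.4
t 16.58 p [529.1 -52.5  97.1] F [-0.15  0.88  2.22] w 18.4
t17.15 ang 6 c [587.55 -38.99] r 59.96 Fr -0.36 Ft -0.67
t17.73 ang 12 c [587.53 -38.7 ] r 59.98 Fr -0.51 Ft -1.52
t18.32 ang 18 c [587.46 -38.34] r 60.01 Fr 0.19 Ft -1.71
t18.89 ang 24 c [587.49 -38.46] r 60.01 Fr 0.02 Ft -2.05
t19.43 ang 30 c [587.5  -38.49] r 60.02 Fr -0.63 Ft -2.49
c [587.4394313  -38.33239008]
```

Run:
```python
from h import *
crop(get_image("scene"),"r1s.png",220,110,430,260,3.8)
```

```text
(no output)
```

View pics/r1s.png

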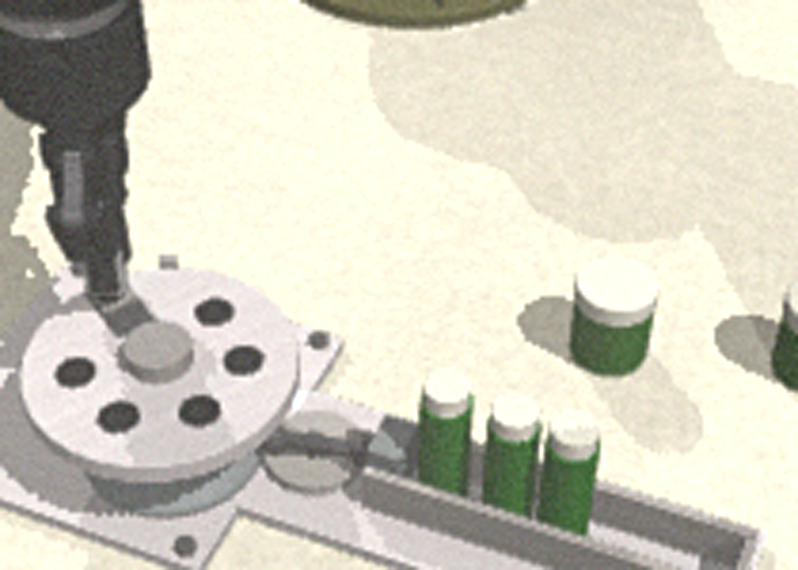

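Run:
```python
from crank import *
run(190,step=8,v=18)
crop(get_image("scene"),"r2s.png",220,110,430,260,3.8)
```

```text
t20.09 ang 38 c [587.44 -38.33] r 60.07 Fr 0.30 Ft -0.91
t20.72 ang 46 c [587.5  -38.47] r 60.05 Fr -1.42 Ft -2.28
t21.33 ang 54 c [587.39 -38.25] r 60.10 Fr -1.61 Ft -2.26
t21.95 ang 62 c [587.3  -38.09] r 60.16 Fr -1.55 Ft -1.03
t22.57 ang 70 c [587.24 -37.99] r 60.24 Fr 0.26 Ft -1.35
t23.18 ang 78 c [587.31 -38.1 ] r 60.22 Fr -1.51 Ft -2.04
t23.79 ang 86 c [587.28 -38.06] r 60.27 Fr -0.22 Ft -2.00
t24.40 ang 94 c [587.32 -38.1 ] r 60.27 Fr -0.91 Ft -1.65
t25.00 ang 102 c [587.33 -38.11] r 60.27 Fr -0.71 Ft -2.93
t25.60 ang 110 c [587.34 -38.12] r 60.28 Fr -0.52 Ft -2.92
t26.19 ang 117 c [587.37 -38.14] r 60.30 Fr 0.49 Ft -3.26
t26.78 ang 125 c [587.42 -38.19] r 60.26 Fr -0.74 Ft -2.23
t27.38 ang 132 c [587.43 -38.19] r 60.23 Fr -1.48 Ft -2.68
t27.96 ang 140 c [587.42 -38.18] r 60.22 Fr -1.12 Ft -3.05
t28.54 ang 147 c [587.41 -38.18] r 60.20 Fr -1.02 Ft -3.51
t29.12 ang 155 c [587.4  -38.18] r 60.19 Fr -0.95 Ft -2.46
t29.70 ang 162 c [587.4  -38.18] r 60.11 Fr -0.94 Ft -3.41
t30.30 ang 170 c [587.39 -38.18] r 60.11 Fr -0.84 Ft -2.87
t30.93 ang 178 c [587.38 -38.18] r 60.16 Fr -0.86 Ft -1.56
t31.57 ang 187 c [587.38 -38.18] r 60.21 Fr -1.56 Ft -2.33
t31.92 ang 190 c [587.36 -38.18] r 60.23 Fr -0.96 Ft -1.51
c [587.36336315 -38.18129795]
```

View pics/r2s.png

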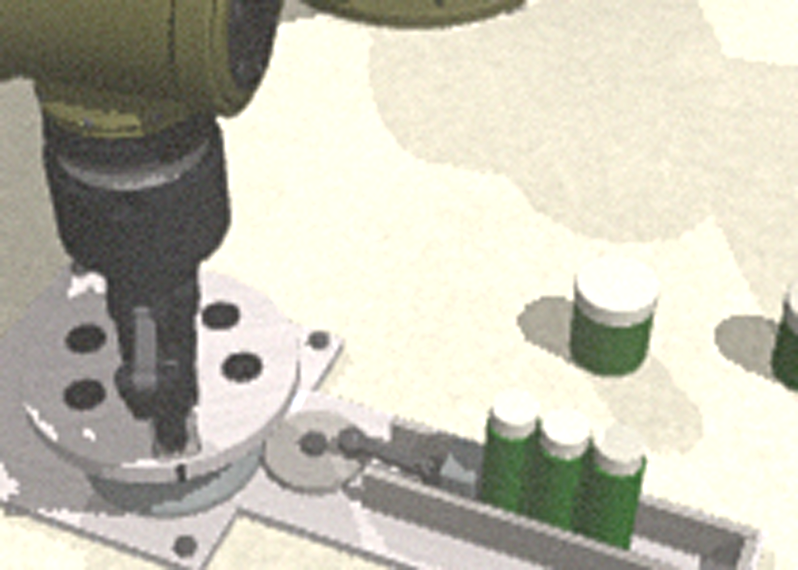

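Run:
```python
from crank import *
run(352,step=8,v=18)
run(360,step=8,v=12)
st()
crop(get_image("scene"),"r3s.png",220,110,430,260,3.8)
crop(get_image("top"),"r3t.png",320,150,440,255,5.7)
```

```text
t32.62 ang 199 c [587.36 -38.18] r 60.27 Fr -0.96 Ft -1.90
t33.27 ang 207 c [587.36 -38.18] r 60.32 Fr -0.82 Ft -1.21
t33.92 ang 216 c [587.37 -38.18] r 60.34 Fr -1.45 Ft -0.92
t34.57 ang 224 c [587.37 -38.18] r 60.35 Fr -0.89 Ft -0.94
t35.21 ang 233 c [587.37 -38.17] r 60.34 Fr -1.31 Ft -1.24
t35.85 ang 241 c [587.37 -38.17] r 60.34 Fr -0.99 Ft 0.21
t36.49 ang 250 c [587.37 -38.16] r 60.31 Fr -1.48 Ft -1.11
t37.12 ang 258 c [587.37 -38.17] r 60.33 Fr -0.57 Ft -0.93
t37.76 ang 266 c [587.37 -38.16] r 60.30 Fr -0.76 Ft -1.67
t38.39 ang 275 c [587.37 -38.15] r 60.32 Fr -1.05 Ft -1.18
t39.02 ang 283 c [587.37 -38.15] r 60.34 Fr -1.68 Ft -0.69
t39.66 ang 291 c [587.37 -38.15] r 60.40 Fr -0.23 Ft -2.19
t40.28 ang 300 c [587.35 -38.13] r 60.41 Fr -1.30 Ft -2.62
t40.91 ang 308 c [587.35 -38.13] r 60.43 Fr -2.08 Ft -0.59
t41.52 ang 316 c [587.36 -38.13] r 60.48 Fr -1.33 Ft -1.79
t42.13 ang 324 c [587.35 -38.13] r 60.46 Fr -0.95 Ft -1.76
t42.74 ang 331 c [587.34 -38.13] r 60.45 Fr -1.65 Ft -2.48
t43.34 ang 339 c [587.34 -38.13] r 60.44 Fr -0.98 Ft -2.65
t43.93 ang 347 c [587.33 -38.13] r 60.4
[... 3565 characters left out ...]
 60.40 Fr -2.43 Ft -1.90
t59.99 ang 360 c [587.32 -38.13] r 60.40 Fr -1.25 Ft -2.64
t60.24 ang 360 c [587.32 -38.13] r 60.39 Fr -1.25 Ft -3.21
t60.49 ang 360 c [587.32 -38.13] r 60.39 Fr -1.67 Ft -2.80
t60.74 ang 360 c [587.32 -38.13] r 60.41 Fr -1.56 Ft -2.91
t60.99 ang 360 c [587.32 -38.13] r 60.40 Fr -1.16 Ft -1.72
t61.24 ang 360 c [587.32 -38.13] r 60.37 Fr -1.57 Ft -2.21
t61.49 ang 360 c [587.32 -38.13] r 60.38 Fr -0.86 Ft -2.81
t61.74 ang 360 c [587.32 -38.13] r 60.39 Fr -1.71 Ft -3.01
t61.99 ang 360 c [587.32 -38.13] r 60.38 Fr -1.52 Ft -2.85
t62.24 ang 360 c [587.32 -38.13] r 60.38 Fr -1.50 Ft -2.95
c [587.32029548 -38.12647911]
t 62.24 p [528.5 -51.9  97. ] F [0.78 3.21 7.53] w 18.9
```

View pics/r3s.png

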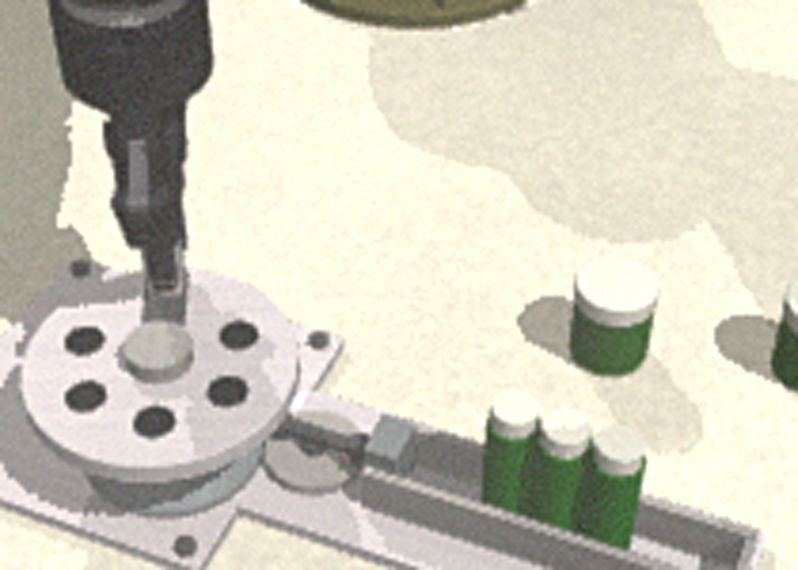

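View pics/r3t.png

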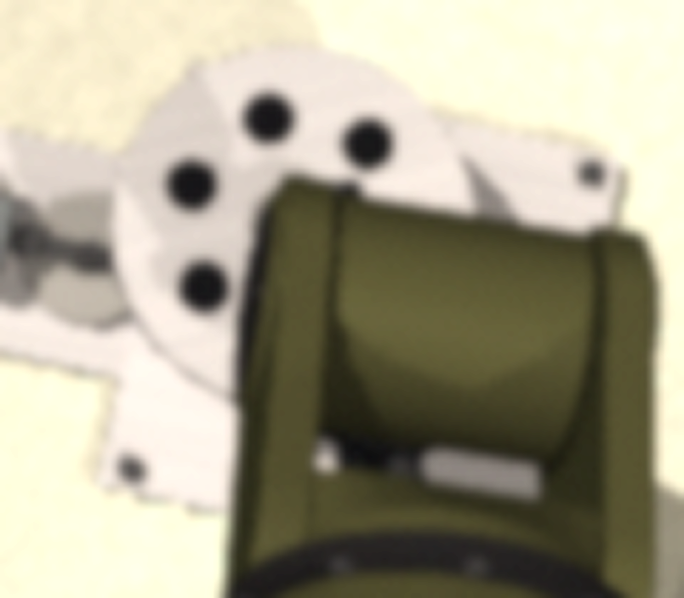

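Run:
```python
from h import *
p=np.array([529,-52.5])+0.7*np.array([.23,-.97])
bot.movel([*p,97],v=10);st()
bot.grip(44,30);st()
bot.movel([*p,165],v=120);st()
bot.movel([440,-52,180],v=200);st()
crop(get_image("scene"),"f1s.png",220,110,430,260,3.8)
crop(get_image("top"),"f1t.png",320,150,440,255,5.7)
```

```text
t 62.59 p [528.7 -52.5  97. ] F [0.11 2.99 6.99] w 18.6
t 62.96 p [528.8 -53.1  96.6] F [-0.26  0.05  0.24] w 43.9
t 63.67 p [528.8 -53.1 164.3] F [ 0.25  0.16 -0.06] w 43.9
t 64.28 p [440.6 -52.1 179.9] F [ 0.35 -0.29 -0.61] w 44.2
```

View pics/f1s.png

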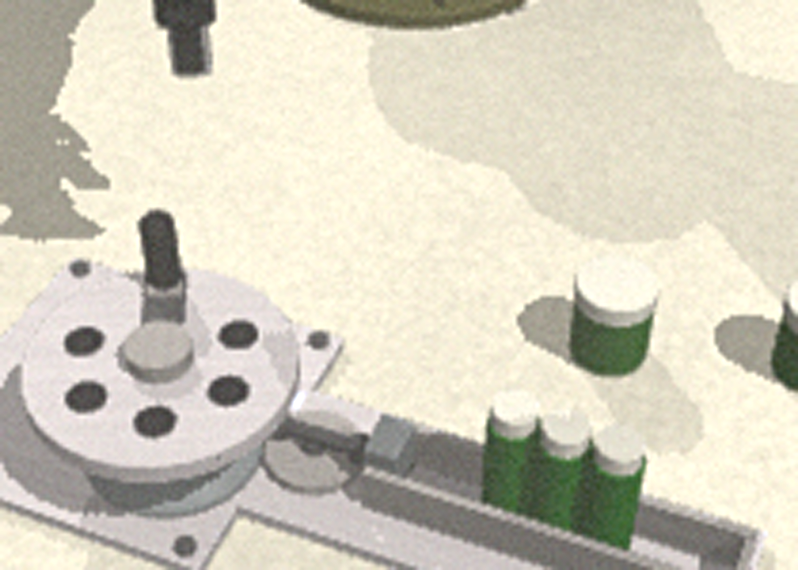

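View pics/f1t.png

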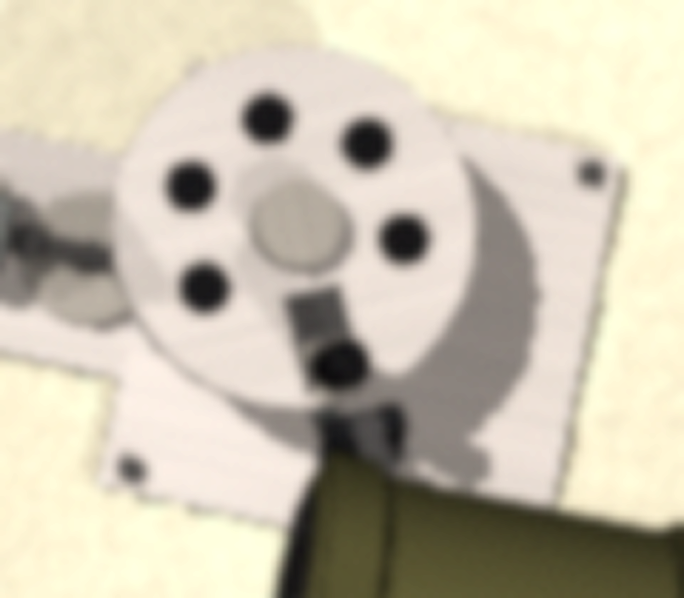

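The final top view matches the starting one: the holes are at (267,119), (366,144), (404,239), (190,186) and (204,288), and the handle is back at about (340,364). The scene view shows three upright vials in the row and the pusher back, so I'm handing in.

```bash
python3 -c "
from cell import bot
bot.sign_off();print(bot.get_state()['clock'])"
```

```text
the job is handed in; nothing more can be done
the job is handed in; nothing more can be done
```

The vial is fed and the flywheel has made one counter-clockwise revolution back to its start. The job was handed in at about 64 s, inside the 72 s limit.

**Vial:** I stood it upright in the empty bay and let go; it went down between the walls without touching them. The pusher then fed it into the row, so the last picture shows three upright vials with the pusher fully back.

**Crank:** I turned the handle in short straight segments of about 8°, correcting the axle estimate from the measured force as I went. At each stop the radial force was under about 3 N, so the sprung slide was off by less than 1 mm, against the 3 mm limit. I only measured at the stops, not during the motion.

**Final check:** After release, the disc's holes and the handle sit at the same pixels as at the start, to within about 1 px. I did not separately check the rim mark against the pointer.

**What went less well:**
- A flaw in my end condition held the gripped handle still for about 17 s near the end. It waited about 0.8 mm short of the start, and the wheel did not move.
- I closed that gap with a last 0.7 mm nudge and then let go.
- The turn was a series of brief stops rather than one continuous motion.
- As the gripper closed, the handle took up to 7.5 N vertically, with no visible effect.

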